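Clamp a mirror strip in the scoring jig

ROBOT

A 7-joint arm with a two-finger parallel gripper is mounted at the origin on the work surface. World frame = base frame: x ahead of the robot, y to its left, z up, the work surface at z = 0. Lengths are in mm, angles in rad, forces in N, time in s.
With the tool pointing down it reaches from about 425 to 875 mm from the base axis. Payload 8.4 kg.
Tool frame: the origin (TCP) lies on the centre line of the jaws, within the pads' length; the fingertips stand 14 mm ahead of it and the grasp point (between the pads) lies 5 mm behind it; x points along the fingers, z is the direction in which the jaws open and shut, and the axes are right-handed (so a half turn about x gives the same grasp; the last joint's range is limited). The gripper opens to 85 mm and grips with 20 to 120 N. Pads are 22 mm wide; open, the fingers measure 114 mm over their backs; the gripper's body (76 mm by 85 mm) begins 54 mm behind the grasp point. The pads swing forward as they close: fully open they stand 13 mm farther back than shut.
Start: joints at [-1.398, 0.333, 0.04, 1.465, -0.013, 1.343, -0.059], TCP at [174.505, 626.109, 245.308] pointing down, gripper open.
Joint ranges: [-2.58, 2.58], [-0.38, 2.09], [-1.3, 1.39], [0.25, 2.4], [-1.5, 4.64], [0.08, 2.09], [-2.65, 2.65]. Speed limits (rad/s): [2.22, 2.22, 2.79, 2.79, 3.14, 3.14, 3.14].

INTERFACE

Orientations are given as [roll, pitch, yaw] about the fixed x, y, z axes, in that order (R = Rz(yaw) Ry(pitch) Rx(roll)).
In Python, from plant import r gives the robot as it stands. Calls block until the motion is done:
- r.move_pose(position, orientation): joint-space move of the TCP to a pose.
- r.servo_line(position, rot=None, v=150): straight line of the TCP; rot=None keeps the orientation; v is the mean speed in mm/s.
- r.move_j(angles): joint-space move.
- r.set_gripper(opening, force=None): opening from 0.0 (shut) to 1.0 (fully open); force is the grip in N (None keeps the last); returns when the fingers have stopped.
- r.dwell(seconds).
- r.solve_ik(position, orientation): joint angles nearest the present ones, or None.
- r.snapshot(name): name is "scene" or "top"; returns the picture (420x560x3 uint8, red, green, blue); there is no depth.
- r.camera_params(name): a dict with "K" (3x3 intrinsics, pixels), "extrinsics" (4x4, takes a point from camera to world coordinates). Camera axes: x right, y up, looking along -z (the intrinsics and any distortion apply to the point x, -y, -z); pixel columns grow to the right and rows downward; lengths in mm; the calibration is good to about 2 mm. A picture is of the moment at which its call begins. camera_params takes no time and is no camera call.
A pose or a line that the arm cannot do raises r.IKError and nothing moves.
- r.job_done(): hands the job in, once; it reports no verdict.
Readings, each from a call of its own:
- r.get_time_s(): time.
- r.get_joints(): joint angles.
- r.get_joint_vel(): joint speeds.
- r.get_tau(): joint torques, N m.
- r.get_tool_pos(): TCP position.
- r.get_orientation(): TCP orientation.
- r.get_wrist_force(): force on the tool from outside, world axes, zero at the start.
- r.get_ft_torque(): the same for the moment, N m.
- r.get_finger_gap(): opening from 0.0 (shut) to 1.0 (fully open).
Only numpy, scipy, OpenCV 4.12 (cv2) and the standard library are available. Lean on these libraries where they do the work, as an engineer would, in place of code of your own. Each camera call takes 0.05 s, during which the arm holds its last target. There are 200 camera calls.

TASK

Load the mirror-glass strip into the clamping jig: hold the spring flap open by pressing its long bar down with one fingertip, and with the other fingertip push the strip along its lane under the flap until it is fully home against the stop; then let the bar up so that the flap closes on the glass. Keep the flap off the glass until the strip is home, only push the strip (never lift it), and leave the other things on the slab alone.

Things in the scene. Friction and masses are not known exactly. Their poses are not given: they have to be found in the camera images.
- jig: fixed clamping jig on the stone slab; aluminium base 250 (x) by 160 mm (y), its y = -85 to 75 mm. Origin: on its underside, directly below the axle's line (y = 0). x is the feed direction (away from the robot at yaw 0), y to its left, z up. On its right side a wooden bed, top at z = 18 mm, carries the feed lane along x. Dark posts at x = -117 and 103 mm, y = 0, 40 mm high, hold a steel axle.
- rocker (a joint): turn of the axle with flap and bar, rad: 0 at rest and empty, grows to a limit of 0.5 as the bar is pressed down and the flap lifts. At 0.15 the flap lies level on top of a 12 mm strip; above about 0.25 the strip passes freely below; at 0.4 the bar is level. A spring closes it: pressed 45 mm from the axle it takes about 3 N to start, 6 N at 0.4.
- flap_edge (a point): steel hold-down flap 50 mm along x (jig x = 45 to 95 mm), from the axle out to 64 mm right of it over the lane, 4 mm thick. This point: its underside at the front edge, 45 mm from the axle. The axle runs along jig x at jig z = 30 mm; its radius is 5 mm, 8 mm where flap and bar join it.
- bar_mid (a point): flat steel press bar left of the axle, turning with the flap: 135 mm along x (jig x = -105 to 30 mm), reaching 68 mm left of the axle. At rest it slopes up to the left (outer edge about 51 mm above the jig's underside); pressed level (joint 0.4) its top is at jig z = 24 mm all over, level with mid-thickness of the strip. This point: on its top, 45 mm from the axle, jig x = -37 mm.
- strip: loose mirror-glass strip, 80 mm (its x) by 36 mm (its y) by 12 mm thick, 90 g, lying in the feed lane in front of the flap. Origin: centre of its underside; x points along the lane to the stop.
- strip_head (a point): middle of the strip's leading end face (the end nearest the flap), 6 mm up. Home against the stop it is at jig x = 100 mm, y about -45 mm.
- stop_face (a point): centre of the dark steel stop's face that the strip comes home against, jig x = 100 mm, y = -45 mm, 6 mm above the bed. The lane before it runs between two fences, 6 mm (left) and 8 mm (right) high, inner faces at jig y = -23 and -67 mm.
- pliers: bystander, leave alone: pliers with blue and orange handles, 125 mm long, 18 mm tall, lying left of the jig (its +y side). Origin: centre of its underside.
- knife: bystander, leave alone: yellow cutter knife 140 mm long, 16 mm tall, lying right of the jig (-y side). Origin: centre of its underside.
- offcut_a: bystander, leave alone: mirror-glass offcut 50 x 30 x 8 mm lying right of the jig near its far end. Origin: centre of its underside.
- offcut_b: bystander, leave alone: mirror-glass offcut 35 x 35 x 8 mm lying left of the jig near its far end. Origin: centre of its underside.
- weight: bystander, leave alone: small brass weight, 36 mm across and 38 mm tall, standing behind the jig (+x). Origin: centre of its underside.
- glue: bystander, leave alone: white glue bottle 44 mm across, 100 mm tall, at the left edge of the stone slab. Origin: centre of its underside.
- pen_cup: bystander, leave alone: blue ceramic cup 70 mm across, 90 mm tall, at the right edge of the slab. Origin: centre of its underside.
Not all that is in view belongs to the job. What is shaped like the strip but purple or turquoise is not meant.

How it is judged:
By the outcome, as a careful person would: the job done as asked, in the order asked, and still so for the second after the job is handed in, with the robot touching nothing.
It also fails if it takes over 48 s, if anything falls off the work surface, if the arm or the gripper's body presses on something with over 40 N, if the wrist force passes 120 N, or if a joint passes its speed limit or range.

## Working session

There is one attempt and no reset: what is moved stays moved. The work goes in short steps, each a Python script; the robot and the scene stay as the last script left them, time stands still between calls to the robot, and variables do not carry over. Pictures are saved under pics/ and viewed, about 8 in all and at most 12, crops included, and the job is handed in when it is done.

```bash
ls; mkdir -p pics
python3 - <<'E'
from plant import r
import cv2,numpy as np
np.set_printoptions(precision=4,suppress=True)
for n in("scene","top"):
    cv2.imwrite(f"pics/{n}0.png",r.snapshot(n)[:,:,::-1]); print(n,r.camera_params(n))
print(r.get_time_s(),r.get_orientation(),r.get_tool_pos())
E
```

```text
pics
scene {'K': array([[438.5659,   0.    , 280.4396],
       [  0.    , 438.5659, 209.5845],
       [  0.    ,   0.    ,   1.    ]]), 'extrinsics': array([[   0.0799,   -0.801 ,    0.5934, 1038.0093],
       [   0.9968,    0.0668,   -0.0441,  -44.8006],
       [  -0.0043,    0.595 ,    0.8037,  801.4838],
       [   0.    ,    0.    ,    0.    ,    1.    ]])}
top {'K': array([[381.4687,   0.    , 284.3509],
       [  0.    , 381.4687, 211.3716],
       [  0.    ,   0.    ,   1.    ]]), 'extrinsics': array([[  -0.0135,    0.9936,   -0.1118,  384.341 ],
       [  -0.9999,   -0.0127,    0.0077,   10.5367],
       [   0.0063,    0.1119,    0.9937, 1022.5107],
       [   0.    ,    0.    ,    0.    ,    1.    ]])}
0.1 [-3.0636  1.5693 -1.7646] [174.4245 625.742  244.5078]
```

View pics/scene0.png

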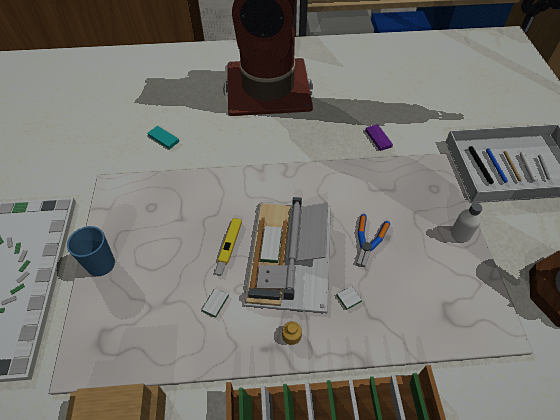

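View pics/top0.png

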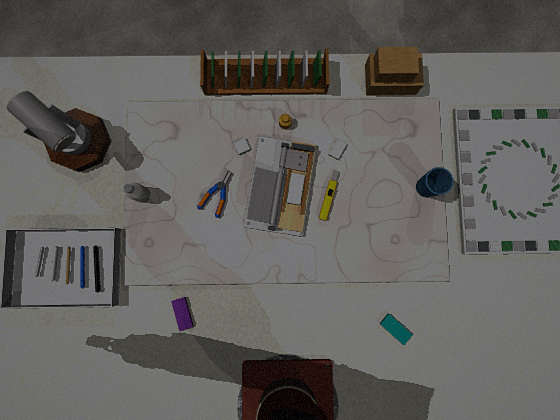

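Scene view: jig at about (290,255) with a pale strip at (270,243). Top view: jig at about (283,185), strip at about (296,190). Candidates for the strip in the top view:
- the pale piece in the lane at (296,190)
- offcuts at (338,149) and (242,146)
- purple piece at (182,314)
- turquoise piece at (397,329)

By the description it is the one in the lane. I'll check that in a close crop.

Run:
```python
import cv2,numpy as np
a=cv2.imread("pics/top0.png")[125:245,230:350]; b=cv2.imread("pics/scene0.png")[190:320,230:345]
a=cv2.resize(a,None,fx=5,fy=5,interpolation=cv2.INTER_CUBIC)
cv2.imwrite("pics/topc.png",np.clip(a*1.6,0,255).astype('uint8'))
b=cv2.resize(b,None,fx=4.6,fy=4.6,interpolation=cv2.INTER_CUBIC)
cv2.imwrite("pics/scenec.png",np.clip(b*1.3,0,255).astype('uint8'))
```

```text
(no output)
```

View pics/topc.png

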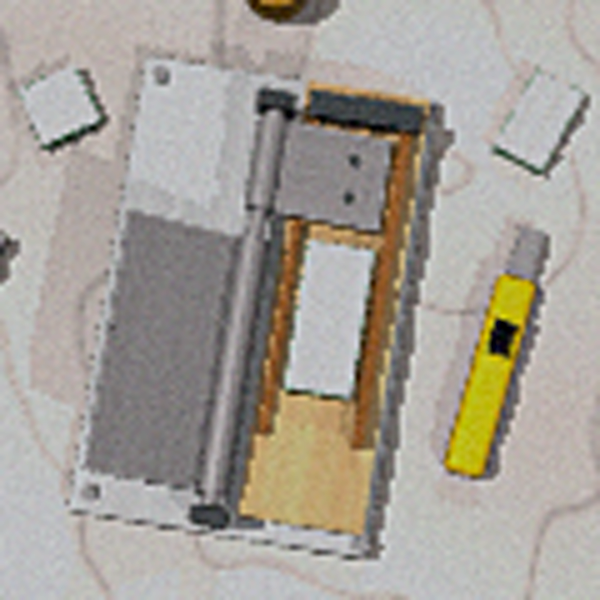

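View pics/scenec.png

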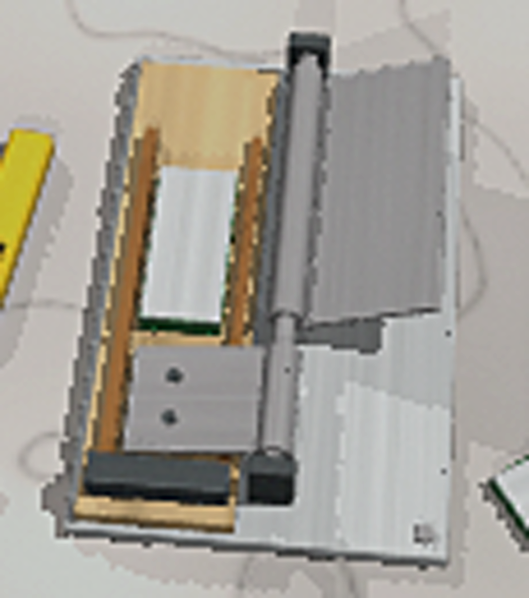

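The crops confirm the choice. The clear glass strip lies in the lane between the wooden fences, at (331,318) in the top crop with its head at about (340,242), just before the grey flap. Next I triangulate corners picked in both crops.

```bash
cat > h.py <<'E'
from plant import r
import numpy as np
from scipy.spatial.transform import Rotation as Ro
np.set_printoptions(precision=2,suppress=True)
def ray(n,uv):
    c=r.camera_params(n); E=c["extrinsics"]
    d=np.linalg.solve(c["K"],[uv[0],uv[1],1.])*[1,-1,-1]
    d=E[:3,:3]@d; return E[:3,3],d/np.linalg.norm(d)
def tri(t,s):
    A=0;b=0;L=[ray("top",t),ray("scene",s)]
    for o,d in L:
        P=np.eye(3)-np.outer(d,d);A=A+P;b=b+P@o
    p=np.linalg.solve(A,b)
    return p,sum(np.linalg.norm(np.cross(p-o,d)) for o,d in L)
def onz(n,uv,z):
    o,d=ray(n,uv); return o+d*(z-o[2])/d[2]
E
python3 - <<'E'
from h import *
ct=lambda p:(np.array(p)+.5)/5-.5+[230,125]
cs=lambda p:(np.array(p)+.5)/4.6-.5+[230,190]
pts=dict(strip_FL=((305,237),(221,322)),strip_FR=((376,247),(140,318)),strip_NR=((352,397),(160,167)),strip_NL=((287,387),(237,171)),
stop_farR=((427,105),(90,452)),postF=((275,98),(270,458)),postN=((212,510),(309,45)),
base_FL=((138,60),(449,552)),base_NL=((73,510),(449,62)),base_FR=(( 430,100),(72,525)),
bar_outN=((88,468),(448,62)),bar_outF=((132,212),(437,310)),flap_NR=((385,231),(137,347)),flap_FR=((396,140),(125,450)),bedNR=((362,533),(140,64)))
for k,(t,s) in pts.items(): print(k,*tri(ct(t),cs(s)))
E
```

```text
strip_FL [598.63 -16.66  39.16] 3.4933935898665416
strip_FR [593.13 -52.74  38.25] 1.1590634655503336
strip_NR [513.92 -39.09  37.39] 1.8642353331061994
strip_NL [519.53  -4.7   38.17] 0.6880874166877778
stop_farR [664.23 -77.82  56.22] 2.3847453204381743
postF [670.35  -1.89  50.52] 3.660196626426724
postN [455.33  34.8   45.52] 0.693892935643245
base_FL [702.24  70.9   16.32] 5.45396632204926
base_NL [457.3  105.41  27.3 ] 5.5733405260745865
base_FR [678.04 -85.65  17.74] 2.7488650485910657
bar_outN [476.99  97.52  53.69] 0.8116684963707872
bar_outF [609.43  73.97  55.05] 1.5259340865186815
flap_NR [603.26 -56.5   31.28] 2.09042811969296
flap_FR [652.35 -63.67  31.86] 1.3481607283217545
bedNR [443.73 -44.42  24.08] 3.324396355634808
```

Slab top is about z = 8 (strip top measured at 38, text gives 30 in the jig frame). The jig origin is about (569.7, 15.3, 8) with yaw about -0.168, and the strip spans jig x from -46 to 34 at y = -45. The bar, flap and post points all agree within 2–3 mm. I'll straddle the axle with the jaws open, left tip over the bar and right tip behind the strip.

```bash
cat >> h.py <<'E'
O=np.array([569.7,15.3,8.]);yaw=-0.168
RJ=Ro.from_euler('z',yaw).as_matrix()
J=lambda x,y,z:O+RJ@[x,y,z]
def rot(s):
    x=np.array([0,0,-1.]);z=s*RJ[:,1];y=np.cross(z,x)
    return Ro.from_matrix(np.c_[x,y,z]).as_euler('xyz')
jp=lambda:RJ.T@(np.array(r.get_tool_pos())-O)   # TCP in jig frame
jf=lambda:RJ.T@np.array(r.get_wrist_force())
E
python3 - <<'E'
import warnings;warnings.simplefilter("ignore")
from h import *
import cv2
q0=np.array(r.get_joints()); best=None
for s in(1,-1):
    q=r.solve_ik(J(-70,4,200),rot(s)); print(s,q)
    if q is not None and (best is None or np.abs(q-q0).max()<best[0]): best=(np.abs(q-q0).max(),s)
s=best[1]; open("h.py","a").write(f"S={s}\n")
for z in(200,):r.move_pose(J(-70,4,z),rot(s))
r.servo_line(J(-70,4,80),v=120)
r.dwell(.2)
print(r.get_time_s(),jp(),jf(),r.get_finger_gap(),r.get_orientation(),rot(s))
a=r.snapshot("scene")[150:320,200:380,::-1];b=r.snapshot("top")[110:250,220:360,::-1]
a=cv2.resize(a,(420,397),interpolation=3);b=cv2.resize(b,(380,397),interpolation=3)
cv2.imwrite("pics/hover.png",np.clip(np.hstack([a,b])*1.3,0,255).astype('uint8'))
E
```

```text
1 [-0.88  0.04  0.76  1.9  -0.03  1.21  1.29]
-1 [-0.85  0.04  0.73  1.9  -0.03  1.21 -1.85]
3.8667 [-69.64   4.21  80.55] [ 0.95 -0.12  0.24] 0.9940818618777036 [-0.89  1.57  0.52] [-1.4   1.57  0.  ]
```

View pics/hover.png

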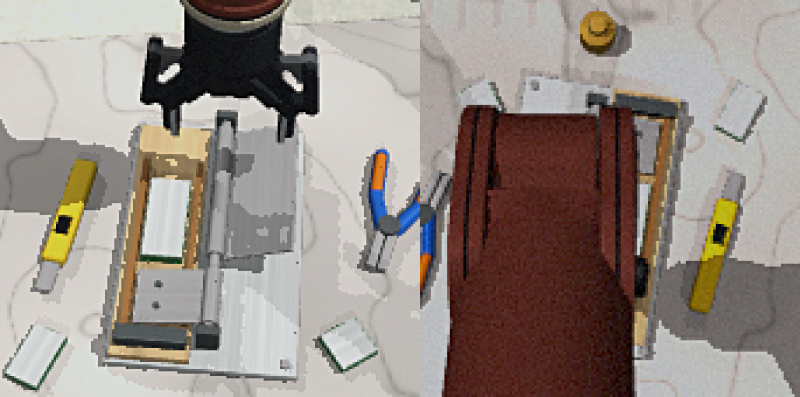

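The right tip hangs over the lane behind the strip at (176,132) and the left tip over the bar at (290,135). The arm hides the jig in the top view. I'll lower until the bar is felt.

Run:
```python
import warnings;warnings.simplefilter("ignore")
from h import *
# tip check: where the scene rays at the tips cross the vertical plane jig x=-70
for uv in((275.3,206),(324,207.5)):
    o,d=ray("scene",uv);o=RJ.T@(o-O);d=RJ.T@d;print("tip",o+d*(-65-o[0])/d[0])
f0=jf(); z=66
r.servo_line(J(-70,4,z),v=60)
while z>36:
    z-=2; r.servo_line(J(-70,4,z),v=40); f=jf()-f0
    print(z,jp()[2],f)
    if f[2]>2: break
print(r.get_time_s())
```

```text
tip [-65.   -41.94  76.34]
tip [-65.    57.13  82.43]
64 63.98310350339337 [-0.32 -0.41  0.99]
62 61.928910047594606 [-0.07  0.12  0.14]
60 59.86890230485292 [-0.27  0.68 -0.02]
58 57.859994053507144 [0.15 0.28 0.12]
56 55.87869259918678 [ 0.07 -0.47  0.26]
54 53.87272305632211 [-0.94 -0.5  -0.59]
52 51.86845187121841 [ 0.03 -0.48 -0.23]
50 50.1058441139609 [ 1.12 -0.23  1.79]
48 48.06673493257614 [0.09 0.41 2.82]
6.6
```

Contact came at TCP z of about 50, so the tips stand about 1 mm ahead of the TCP, which matches the expected bar height. Next I press to about level (tip 24) and look.

Run:
```python
import warnings;warnings.simplefilter("ignore")
from h import *
import cv2
for z in(40,34,30,28,26,25):
    r.servo_line(J(-70,4,z),v=50); print(z,jp(),jf())
print(r.get_time_s())
a=r.snapshot("scene")[180:315,220:355,::-1]
cv2.imwrite("pics/press.png",np.clip(cv2.resize(a,(590,590),interpolation=3)*1.3,0,255).astype('uint8'))
```

```text
40 [-70.     4.11  39.92] [0.65 1.71 2.09]
34 [-69.97   4.14  34.13] [-0.26  1.52  4.25]
30 [-69.88   3.96  30.23] [0.87 1.1  4.63]
28 [-69.9    3.79  28.26] [-0.75 -1.08  6.4 ]
26 [-69.91   3.47  26.26] [-0.56 -2.09  6.28]
25 [-69.9    3.36  25.3 ] [-0.04 -1.52  6.56]
8.175
```

View pics/press.png

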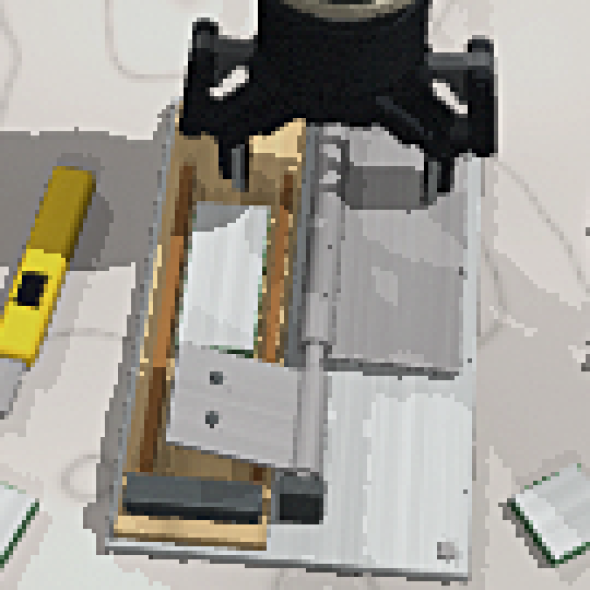

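The flap is raised clear (its edge at (170,440) stands above the lane), the bar is level, and the right tip is at (240,188), just behind the strip and centred in the lane. Now the push.

Run:
```python
import warnings;warnings.simplefilter("ignore")
from h import *
def step(x,v):
    r.servo_line(J(x,4.5,25),v=v); p=jp();f=np.mean([jf() for _ in range(5)],0); print(x,p,f); return f
for x in(-62,-54,-46,-36,-26,-16,-6,0):
    f=step(x,35)
    if f[0]<-14 or f[2]>25: print("STOP");break
else:
    base=f[0]
    while x<15:
        x+=1.5; f=step(x,25)
        if f[0]<base-10: print("home?");break
print(r.get_time_s())
import cv2
a=r.snapshot("scene")[180:315,220:355,::-1]
cv2.imwrite("pics/push.png",np.clip(cv2.resize(a,(590,590),interpolation=3)*1.3,0,255).astype('uint8'))
```

```text
-62 [-62.61   4.33  24.99] [-1.91  0.46  5.64]
-54 [-54.78   4.5   24.94] [-2.3   1.47  5.27]
-46 [-46.83   4.53  24.93] [-2.55  1.57  5.79]
-36 [-36.78   4.51  24.94] [-3.21  0.82  5.35]
-26 [-26.75   4.55  24.96] [-3.1   0.28  5.51]
-16 [-16.75   4.53  24.96] [-3.42  0.41  6.25]
-6 [-6.76  4.57 24.98] [-2.7   0.45  5.77]
0 [-0.89  4.55 24.94] [-2.85  1.02  6.68]
1.5 [ 0.24  4.54 24.83] [-5.11  1.31  5.93]
3.0 [ 1.65  4.52 24.81] [-5.44  0.71  6.44]
4.5 [ 3.15  4.49 24.79] [-4.34  0.56  5.12]
6.0 [ 4.63  4.52 24.79] [-4.89 -0.43  5.53]
7.5 [ 6.12  4.47 24.77] [-4.92 -0.29  5.76]
9.0 [ 7.51  4.52 24.74] [-4.53 -0.21  5.27]
10.5 [ 7.95  4.45 24.55] [-8.78  0.89  8.53]
12.0 [ 8.08  4.36 24.24] [-14.4    0.13  13.15]
home?
13.4083
```

View pics/push.png

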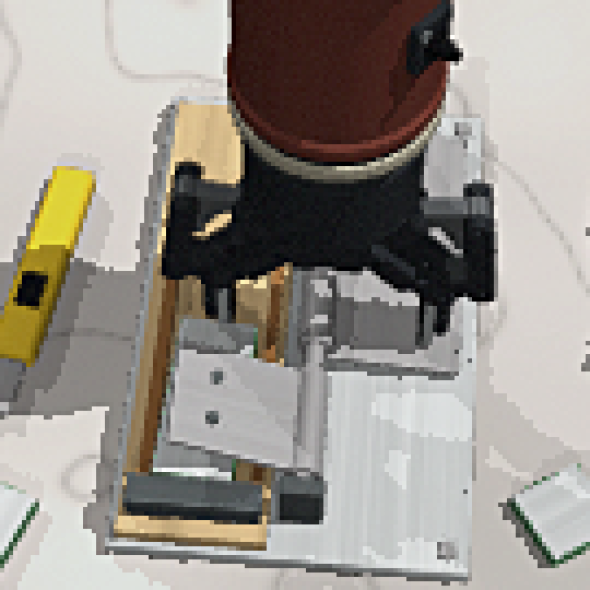

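The force rose from 4.5 to 14 N with the TCP halted at jig x of about 8 (9 was predicted for home), and the picture shows the strip's head at the stop at (200,473). I'll back off a little with the bar still held, then raise.

Run:
```python
import warnings;warnings.simplefilter("ignore")
from h import *
import cv2
r.servo_line(J(8,4.5,25),v=20); r.servo_line(J(1,4.5,25),v=25); print(jp(),jf())
r.servo_line(J(1,4.5,60),v=40); r.servo_line(J(1,4.5,130),v=100); 
r.move_pose(J(-60,180,230),rot(S)); r.move_j([-1.398,0.333,0.04,1.465,-0.013,1.343,r.get_joints()[6]])
r.dwell(.3); print(r.get_time_s(),jf())
a=r.snapshot("scene");b=r.snapshot("top")
cv2.imwrite("pics/fs.png",a[:,:,::-1]);cv2.imwrite("pics/ft.png",b[:,:,::-1])
a=cv2.resize(a[190:320,230:345,::-1],(400,452),interpolation=3);b=cv2.resize(b[125:245,230:336,::-1],(400,452),interpolation=3)
cv2.imwrite("pics/end.png",np.clip(np.hstack([a,b*1.3])*1.25,0,255).astype('uint8'))
```

```text
[ 2.02  4.4  25.88] [3.18 0.63 6.12]
19.2833 [ 0.31 -0.46 -0.22]
```

View pics/end.png

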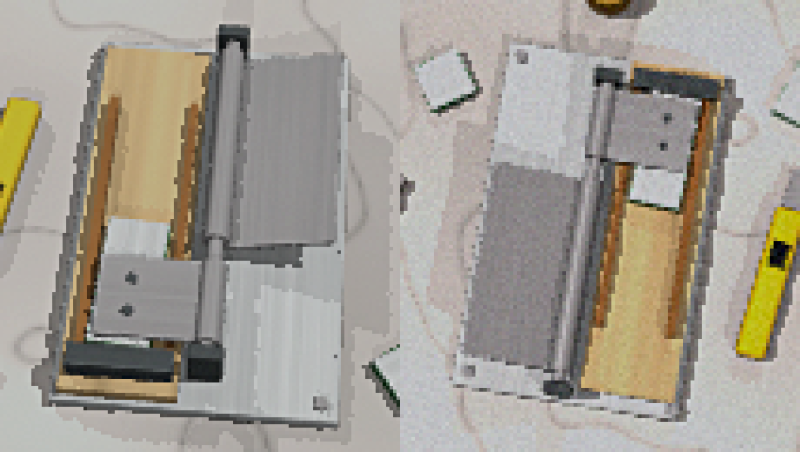

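The flap lies level on the glass. The strip's rear edge is at (628,199)–(683,207) in the right panel and its head reaches the stop in the left one. I'll put a number on that and check the bystanders with a before/after difference.

Run:
```python
from h import *
import cv2
for p in((629,198),(683,207)):
    uv=[(p[0]-400+.5)/400*106-.5+230,(p[1]+.5)/452*120-.5+125]
    print("rear top",RJ.T@(onz("top",uv,38.2)-O))
for p in((108,218),(167,222)):
    uv=[(p[0]+.5)/400*115-.5+230,(p[1]+.5)/452*130-.5+190]
    print("rear scene",RJ.T@(onz("scene",uv,38.2)-O))
a=cv2.imread("pics/scene0.png");b=cv2.imread("pics/fs.png")
d=cv2.GaussianBlur(cv2.absdiff(a,b),(5,5),0).max(2)>25
n,_,st,c=cv2.connectedComponentsWithStats(d.astype('uint8'))
print([tuple(s) for s in st[1:] if s[4]>8])
```

```text
rear top [ 20.08 -26.31  30.2 ]
rear top [ 19.6  -64.35  30.2 ]
rear scene [ 19.63 -64.15  30.2 ]
rear scene [ 19.39 -29.76  30.2 ]
[(np.int32(522), np.int32(0), np.int32(7), np.int32(11), np.int32(33)), (np.int32(529), np.int32(0), np.int32(4), np.int32(6), np.int32(11)), (np.int32(523), np.int32(0), np.int32(29), np.int32(31), np.int32(202)), (np.int32(540), np.int32(9), np.int32(20), np.int32(34), np.int32(271)), (np.int32(406), np.int32(98), np.int32(58), np.int32(33), np.int32(740)), (np.int32(259), np.int32(226), np.int32(24), np.int32(29), np.int32(546)), (np.int32(309), np.int32(257), np.int32(17), np.int32(10), np.int32(71)), (np.int32(254), np.int32(258), np.int32(25), np.int32(33), np.int32(272)), (np.int32(266), np.int32(268), np.int32(3), np.int32(5), np.int32(13)), (np.int32(265), np.int32(278), np.int32(3), np.int32(4), np.int32(11))]
```

The rear edge is at jig x of about 20 in both views, so the head is at 100, home and square. The only changes in the picture are the arm and its shadow, the strip, the flap and the bar; no bystander moved. I'm handing in.

```bash
python3 -c "
from plant import r
r.job_done(); print(r.get_time_s())"
```

```text
the job is handed in; nothing more can be done
the job is handed in; nothing more can be done
```

The strip is loaded and clamped: it sits home against the stop with the flap closed level on the glass. I handed the job in shortly after 19 s of robot time, against the 48 s limit.

**What I did:** With the jaws open across the axle, the left fingertip pressed the bar level at about 6 N. The right fingertip pushed the strip along the lane until the push force rose from about 4.5 to 14 N at the stop. I backed off about 6 mm with the bar still held, then raised the hand and moved the arm away.

**Last checks:**
- **Strip position:** the rear edge is at jig x of 19.4 to 20.1 mm in both cameras. That puts the head at about 100 mm, home and square.
- **Bystanders:** a before/after comparison of the scene camera picture showed no change at any of them.
- **Wrist force:** it reads about 0, so the robot is touching nothing.

**Disagreements:** the push stopped about 1 mm short of the predicted TCP position, and some triangulated corners, mainly on the base, were off by several millimetres. Neither matters for the fit.

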